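Uncouple the trolley with the red-capped vial and hold its tongue up

ROBOT

A 6-joint arm with a two-finger parallel gripper is mounted at the origin on a cart in front of the work surface, level with it; the furniture and walls round the work are solid. World frame = base frame: x ahead of the robot, y to its left, z up, the work surface at z = 0. Lengths are in mm, angles in degrees, forces in N, time in s.
With the tool pointing down it reaches from about 300 to 850 mm from the base axis. Payload 4.2 kg.
Tool frame: the origin (TCP) lies midway between the tips of the shut fingers; the grasp point (between the pads) lies env.grasp_offset behind it (env.grasp_offset is the distance from the TCP to the grasp point, in mm); y points along the fingers, x is the direction in which the jaws open and shut, and the axes are right-handed (so a half turn about y gives the same grasp; the last joint's range is limited). The gripper opens to 91 mm and grips with 3 to 60 N. Pads are 32 mm wide; open, the fingers measure 118 mm over their backs; the gripper's body (76 mm by 178 mm) begins 60 mm behind the grasp point.
Start: joints at [-69.786, 18.312, 89.639, -0, 72.044, -1.146], TCP at [209.433, -535.519, 213.976] pointing down, gripper open.
Joint ranges: [-177.97, 177.97], [-48.28, 115.42], [12.27, 149.76], [-77.06, 257.06], [2.81, 150.46], [-146.56, 146.56]. Speed limits (degrees/s): [147.25, 147.25, 180, 180, 180, 180].

INTERFACE

Orientations are given as [roll, pitch, yaw] about the fixed x, y, z axes, in that order (R = Rz(yaw) Ry(pitch) Rx(roll)).
In Python, from workcell import state, vision, job, env gives the robot as it stands.
- The arm moves only by the shell command python3 -m handwheel 'ROWS' [FORCE]. ROWS is JSON, a list of rows, each a list of 3 entries, a list of its own where there are three numbers: the finger opening in cm, from 0 to 9.12, then the shift along the tool's x, y, z in cm, then the turn about the tool's y in degrees. A call has 1 to 10 rows; each row is the pose to reach, as a shift and turn from the pose measured when the call began, along the tool's axes at that moment; what a row does not reach only later rows make up. A row lasts 1/10 s, in which the tool goes at most 50 mm and 8.59 degrees, less where a joint would pass 70% of its speed; a pose out of reach is approached as far as the arm can. A call with a gripper value outside its range is refused whole. The fingers move at their own pace and stop on an object; FORCE is the grip in N (left out, the last holds). Time passes only in rows, so rows that repeat a pose let the fingers close. It gives the time, the measured TCP pose, the force and the opening at its end, in the units of the state.
- state(): the state, without advancing time (a new reading comes with each control period).
- vision.grab_frame(name): name is "scene" or "top" or "wrist"; returns the picture (420x560x3 uint8, red, green, blue); there is no depth.
- vision.camera_model(name): a dict with "fov_y" (degrees; the focal length in pixels is half the picture's height over the tangent of half this angle, whatever the lens; pixels are square), "cx", "cy" (the principal point, pixels), "distortion" ([k1, k2, p1, p2, k3] as OpenCV has them; the pictures are not rectified), "extrinsics" (4x4, takes a point from world to camera coordinates). Camera axes: x right, y up, looking along -z (the intrinsics and any distortion apply to the point x, -y, -z); pixel columns grow to the right and rows downward; lengths in mm; the calibration is good to about 2 mm. A picture is of the moment at which its call begins: read the wrist's pose just before it. camera_model takes no time and is no camera call; for the wrist camera it gives the pose at the moment of the call.
- job.job_done(): hands the job in, once; it reports no verdict.
The state is a dict: "time_s": time; "qpos": joint angles; "qvel": joint speeds; "effort": joint torques, N m; "ee_pos": TCP position; "ee_rot": TCP orientation; "force": force on the tool from outside, world axes, zero at the start; "torque": the same for the moment, N m; "gripper_width": finger opening in mm.
Only numpy, scipy, OpenCV 4.12 (cv2) and the standard library are available. Lean on these libraries where they do the work, as an engineer would, in place of code of your own. Each camera call takes 0.05 s, during which the arm holds its last target.

TASK

Two little sample trolleys are hitched to ball mounts: find the one carrying the red-capped vial, draw its yellow spring latch sideways towards the dark grip plate until it is fully in, and with the latch drawn lift the tongue's coupler off the ball. Finish while still holding the coupler still in the gripper, raised about 4 cm from where it sat; do not put it down or let go. Leave the other trolley hitched with its latch alone, and do not disturb the vials or the things standing about.

Things in the scene. Friction and masses are not known exactly. Their poses are not given: they have to be found in the camera images.
- hitch_a: Left (+y) ball mount (grey foot 56 x 64 x 8 mm, 18 mm steel ball, centre 40 mm up) and the white four-wheeled trolley behind it, brakes on; neither moves. Origin on the bench under the ball; +x runs from the ball back to the trolley, z up. Deck from 94 to 162 mm along +x, 74 mm wide; its socket, centred at x = 138 mm, holds an upright vial that tops out at 116 mm.
- coupler_a (a point): Grip point of the left (+y) coupler: right over the ball, 64 mm above the bench with the tongue down; moves with the tongue, axes then as the hitch's. Blue housing 40 x 24 mm, top 60 mm up, over the ball at the tongue's front end. An upright plate stands on either side of it (see grip_plate, latch_pad); with the latch drawn in the pair is centred on this point.
- grip_plate_a (a point): Centre of the outer face of the left (+y) coupler's fixed dark grip plate, 24 mm long, 38 to 84 mm up, on the hitch's -y side, 16.5 mm from the grip point. Free space beside it.
- latch_pad_a (a point): Centre of the outer face of the left (+y) coupler's yellow latch plate, 24 mm long, up to 84 mm high, on the hitch's +y side, 28.5 mm from the grip point (16.5 when drawn in); moves with the latch. Over both plates: 45 mm latched, 33 mm drawn in. Free space beside it.
- latch_a (a joint): Left (+y) latch: 0 = sprung out, locked under the ball; 0.012 m = drawn fully sideways (hitch's -y, towards the grip plate), clear of the ball. A spring pushes it back: 4.5 N at first, 10 N when fully in. While it is out the tongue cannot be lifted; the ball is free from about 0.010.
- tongue_a (a joint): Left (+y) tongue: 0 = down on the ball, to 0.9 rad raised. Level hinge along the hitch's y at the trolley's front, 90 mm behind the ball, 42 mm up. About 0.2 kg; falls when let go. The coupler rises 90 mm x sin(angle), 40 mm at 0.46 rad, and swings a little towards the trolley. Let down with the latch out, it perches on the ball at about 0.2 rad.
- hitch_b: Right (-y) ball mount (grey foot 56 x 64 x 8 mm, 18 mm steel ball, centre 40 mm up) and the white four-wheeled trolley behind it, brakes on; neither moves. Origin on the bench under the ball; +x runs from the ball back to the trolley, z up. Deck from 94 to 162 mm along +x, 74 mm wide; its socket, centred at x = 138 mm, holds an upright vial that tops out at 116 mm.
- coupler_b (a point): Grip point of the right (-y) coupler: right over the ball, 64 mm above the bench with the tongue down; moves with the tongue, axes then as the hitch's. Blue housing 40 x 24 mm, top 60 mm up, over the ball at the tongue's front end. An upright plate stands on either side of it (see grip_plate, latch_pad); with the latch drawn in the pair is centred on this point.
- grip_plate_b (a point): Centre of the outer face of the right (-y) coupler's fixed dark grip plate, 24 mm long, 38 to 84 mm up, on the hitch's -y side, 16.5 mm from the grip point. Free space beside it.
- latch_pad_b (a point): Centre of the outer face of the right (-y) coupler's yellow latch plate, 24 mm long, up to 84 mm high, on the hitch's +y side, 28.5 mm from the grip point (16.5 when drawn in); moves with the latch. Over both plates: 45 mm latched, 33 mm drawn in. Free space beside it.
- latch_b (a joint): Right (-y) latch: 0 = sprung out, locked under the ball; 0.012 m = drawn fully sideways (hitch's -y, towards the grip plate), clear of the ball. A spring pushes it back: 4.5 N at first, 10 N when fully in. While it is out the tongue cannot be lifted; the ball is free from about 0.010.
- tongue_b (a joint): Right (-y) tongue: 0 = down on the ball, to 0.9 rad raised. Level hinge along the hitch's y at the trolley's front, 90 mm behind the ball, 42 mm up. About 0.2 kg; falls when let go. The coupler rises 90 mm x sin(angle), 40 mm at 0.46 rad, and swings a little towards the trolley. Let down with the latch out, it perches on the ball at about 0.2 rad.
- vial_red_center (a point): Centre (half-way up) of the vial with red cap and purple content, 17 x 17 x 78 mm, standing loose in the socket of one of the two trolleys; which one changes from start to start. Its centre lies 138 mm from that hitch's origin.
- vial_green_center (a point): Centre (half-way up) of the vial with green cap and white content, 17 x 17 x 78 mm, standing loose in the socket of one of the two trolleys; which one changes from start to start. Its centre lies 138 mm from that hitch's origin.
- cover_box_center (a point): Centre of a loose small pale-blue box, 27 x 27 x 14 mm, on the bench between the two ball mounts; a bystander.
- brown_bottle_center (a point): Centre of a loose brown dropper bottle with black top, 32 x 34 x 86 mm, on the bench at the left; a bystander.
- lens_can_center (a point): Centre of a loose black can with white lid, 37 mm across, 64 mm high, on the bench at the right, in front of the tall fixed microscope; a bystander.

How it is judged:
By the outcome, as a careful person would: the job done as asked, in the order asked, and still so for the second after the job is handed in, while the arm keeps its last pose, push and grip.
It also fails if it takes over 34 s, if anything falls off the work surface, if the arm or the gripper's body presses on something with over 40 N, if the wrist force passes 120 N, or if a joint passes its speed limit or range.

## Working session

There is one attempt and no reset: what is moved stays moved. The work goes in short steps, Python scripts to look and compute and a shell command to move; the robot and the scene stay as the last step left them, time stands still between calls to the robot, and variables do not carry over. Pictures are saved under pics/ and viewed, and the job is handed in when it is done.

```bash
mkdir -p pics; python3 - <<'E'
from workcell import state, vision, job, env
import cv2
s=state();print(s,env.grasp_offset)
for n in("scene","top","wrist"):
    m=vision.camera_model(n);print(n,m)
    cv2.imwrite(f"pics/{n}0.png",vision.grab_frame(n)[:,:,::-1])
E
```

```text
{'time_s': 0.0, 'qpos': array([-6.97853367e+01,  1.83517041e+01,  8.97089786e+01, -2.64432877e-03,
        7.20458087e+01, -1.14460108e+00]), 'qvel': array([-0.06364511, -0.02953616,  0.06733188,  0.0217673 , -0.02128364,
       -0.02720167]), 'effort': array([ 1.16596955e-03, -4.12451684e+01, -2.31973171e+01,  7.27952574e-02,
        4.57403704e-02, -1.53863912e-04]), 'ee_pos': array([ 209.23608821, -534.99948386,  213.10225117]), 'ee_rot': array([-90.00038629,   0.10652043, -68.63991849]), 'force': array([-0.70738782,  0.31375898,  0.87569551]), 'torque': array([-0.03146812, -0.01328024, -0.03533035]), 'gripper_width': 91.01780601551582} 18.8
scene {'fov_y': 49.349455870864595, 'cx': 281.0537705252508, 'cy': 207.33990985835928, 'distortion': array([-0.03252255,  0.        ,  0.        ,  0.        ,  0.        ]), 'extrinsics': array([[-7.83223144e-01, -6.21638321e-01,  1.12829507e-02,
         5.11746897e+02],
       [ 4.47788862e-01, -5.51408841e-01,  7.03870318e-01,
        -2.08947030e+02],
       [-4.31331244e-01,  5.56339903e-01,  7.10238882e-01,
        -1.08187447e+03],
   
[... 438 characters left out ...]
     [-1.65267565e-01,  7.42554935e-03,  9.86220814e-01,
        -1.01216401e+03],
       [ 0.00000000e+00,  0.00000000e+00,  0.00000000e+00,
         1.00000000e+00]])}
wrist {'fov_y': 71.74437618108463, 'cx': 283.45787461986396, 'cy': 214.96902518443756, 'distortion': array([-0.05836456,  0.        ,  0.        ,  0.        ,  0.        ]), 'extrinsics': array([[ 3.64230767e-01, -9.31305676e-01, -2.38481755e-03,
        -5.75289515e+02],
       [ 8.94621247e-01,  3.50592960e-01, -2.77015165e-01,
         3.13904838e+01],
       [ 2.58821896e-01,  9.87639375e-02,  9.60862587e-01,
        -3.93203380e+02],
       [ 0.00000000e+00,  0.00000000e+00,  0.00000000e+00,
         1.00000000e+00]])}
```

View pics/scene0.png

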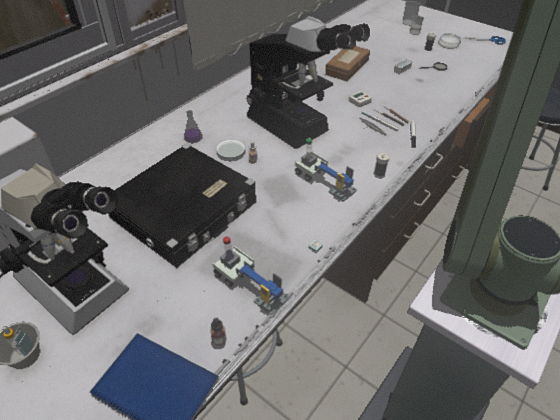

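View pics/top0.png

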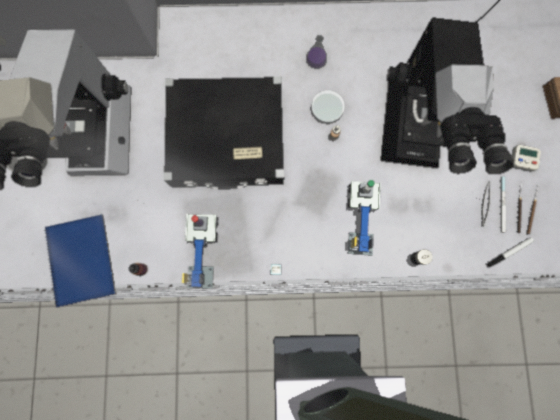

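View pics/wrist0.png

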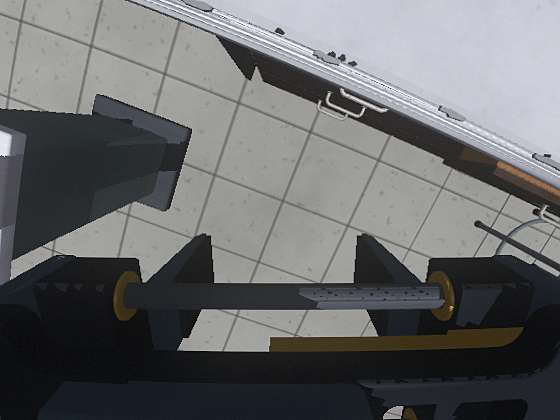

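The red cap is on the left (+y) trolley: top view about (195,218), scene view about (227,240). So the target is hitch_a. Next I'll enlarge those areas and measure.

```bash
cat > h.py <<'E'
import numpy as np, cv2
def K(m,h=420):
    f=h/2/np.tan(np.radians(m['fov_y'])/2); return np.array([[f,0,m['cx']],[0,f,m['cy']],[0,0,1]])
def ray(m,uv):
    p=cv2.undistortPoints(np.array([[uv]],float),K(m),np.array(m['distortion']))[0,0]
    E=np.array(m['extrinsics']);R=E[:3,:3];t=E[:3,3]
    d=R.T@np.array([p[0],-p[1],-1.]);c=-R.T@t
    return c,d/np.linalg.norm(d)
def onz(m,uv,z):
    c,d=ray(m,uv);return c+d*(z-c[2])/d[2]
def two(m1,u1,m2,u2):
    c1,d1=ray(m1,u1);c2,d2=ray(m2,u2)
    A=np.stack([d1,-d2],1);s=np.linalg.lstsq(A,c2-c1,rcond=None)[0]
    a=c1+s[0]*d1;b=c2+s[1]*d2;return (a+b)/2,np.linalg.norm(a-b)
def proj(m,P):
    E=np.array(m['extrinsics']);q=E[:3,:3]@np.asarray(P,float)+E[:3,3]
    return cv2.projectPoints(np.array([[q[0],-q[1],-q[2]]]),np.zeros(3),np.zeros(3),K(m),np.array(m['distortion']))[0][0,0]
def mask(im,lo,hi):
    return cv2.inRange(cv2.cvtColor(im,cv2.COLOR_RGB2HSV),np.array(lo),np.array(hi))
def blobs(mk,amin=8):
    n,l,s,c=cv2.connectedComponentsWithStats(mk);return [(s[i,4],c[i].round(1),s[i,:4]) for i in range(1,n) if s[i,4]>=amin]
E
python3 - <<'E'
from h import *
from workcell import vision
for n,(x0,y0,w,h) in dict(top=(120,190,170,110),scene=(190,220,120,110)).items():
    im=cv2.imread(f'pics/{n}0.png');rgb=im[:,:,::-1].copy();m=vision.camera_model(n)
    for nm,lo,hi in(('blue',(100,120,60),(125,255,255)),('yel',(18,110,90),(32,255,255)),('red',(0,150,80),(6,255,255)),('red2',(174,150,80),(180,255,255))):
        print(n,nm,[b for b in blobs(mask(rgb,lo,hi)) if x0<b[1][0]<x0+w and y0<b[1][1]<y0+h])
    c=cv2.resize(im[y0:y0+h,x0:x0+w],None,fx=4.5,fy=4.5,interpolation=cv2.INTER_CUBIC);cv2.imwrite(f'pics/{n}0c.png',c)
E
```

```text
top blue [(np.int32(266), array([197.7, 259.1]), array([193, 240,  10,  42], dtype=int32))]
top yel [(np.int32(8), array([183. , 277.5]), array([183, 274,   1,   8], dtype=int32))]
top red []
top red2 []
scene blue [(np.int32(283), array([261.3, 279.8]), array([241, 265,  41,  30], dtype=int32))]
scene yel [(np.int32(22), array([264.3, 287.9]), array([260, 285,   9,   7], dtype=int32)), (np.int32(17), array([264.4, 298.4]), array([262, 295,   6,   8], dtype=int32))]
scene red [(np.int32(13), array([226., 239.]), array([224, 237,   5,   5], dtype=int32))]
scene red2 []
```

View pics/top0c.png

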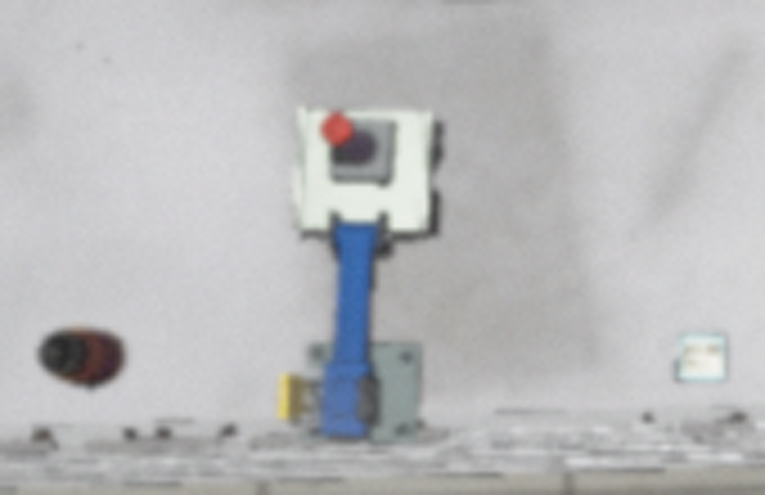

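View pics/scene0c.png

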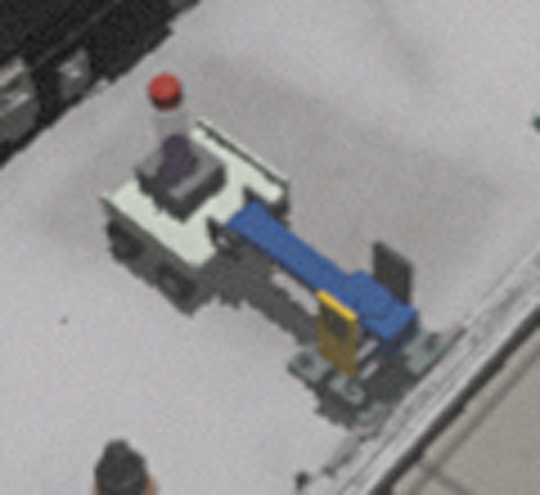

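The crops show the latch plate out on the +y side (top crop 285,397) and the dark plate at (367,397). The housing front edge is near row 437, and the red vial stands in the left trolley.

```bash
python3 - <<'E'
from h import *
from workcell import vision
t=vision.camera_model('top');s=vision.camera_model('scene')
T=lambda x,y:(120+(x+.5)/4.5-.5,190+(y+.5)/4.5-.5); S=lambda x,y:(190+(x+.5)/4.5-.5,220+(y+.5)/4.5-.5)
print('yel top',onz(t,T(285,397),84),'scene ytop edge',onz(s,S(337,305),84))
print('dark',onz(t,T(367,397),84),'scene',onz(s,S(393,251),84))
print('deck corners? housing front',onz(t,T(346,435),60),'left-back',onz(t,T(323,368),60))
print('red cap top',onz(t,T(337,128),112),onz(s,S(165,90),108),two(t,T(337,128),s,S(165,90)))
print('tongue back end',onz(t,T(356,225),50),'mid',onz(t,T(354,300),50))
print('box',onz(t,T(703,358),14),'bottle',onz(t,T(62,352),86))
w=vision.camera_model('wrist');E=w['extrinsics'];print('wristcam',-E[:3,:3].T@E[:3,3])
E
```

```text
yel top [406.6302458  372.55043412  84.        ] scene ytop edge [405.13724446 372.0346403   84.        ]
dark [405.35588086 329.40631406  84.        ] scene [404.17729727 330.1691641   84.        ]
deck corners? housing front [385.95552303 345.08646494  60.        ] left-back [422.08700108 357.79432112  60.        ]
red cap top [545.12140076 340.58436956 112.        ] [547.51786049 338.46620374 108.        ] (array([545.14584053, 340.62978594, 111.70149097]), np.float64(0.056805656410782564))
tongue back end [500.52481043 342.40712692  50.        ] mid [459.0752912 343.2498288  50.       ]
box [423.24307101 152.3232219   14.        ] bottle [433.5986115 489.5205647  86.       ]
wristcam [ 283.23701778 -507.97223903  385.24961604]
```

```bash
cat >> h.py <<'E'
from scipy.spatial.transform import Rotation as Ro
def sh(s,P,yaw=None):
    R=Ro.from_euler('xyz',s['ee_rot'],degrees=True).as_matrix()
    d=R.T@(np.asarray(P,float)-s['ee_pos'])/10
    # turn about tool y: positive lowers yaw when pointing down
    return d.round(2), None if yaw is None else round(s['ee_rot'][2]-yaw,1)
E
python3 - <<'E'
from h import *
from workcell import state
s=state();a=s['ee_pos']
for P in[(300,-450,220),(380,-350,230),(420,-200,230),(430,0,230)]:print(P,sh(s,P,-91.7))
E
```

```text
(300, -450, 220) (array([-4.63, -0.66, 11.55]), np.float64(23.1))
(380, -350, 230) (array([-11.03,  -1.66,  22.64]), np.float64(23.1))
(420, -200, 230) (array([-23.54,  -1.64,  31.83]), np.float64(23.1))
(430, 0, 230) (array([-41.8 ,  -1.61,  40.05]), np.float64(23.1))
```

```bash
python3 -m handwheel '[[9.1,[-2.3,-0.7,5.8],8],[9.1,[-4.6,-0.9,11.5],14],[9.1,[-7.8,-1.2,17],19],[9.1,[-11,-1.6,22.6],23.1],[9.1,[-15,-1.6,25.7],23.1],[9.1,[-19.2,-1.6,28.8],23.1],[9.1,[-23.5,-1.6,31.8],23.1],[9.1,[-28,-1.6,34],23.1],[9.1,[-32.5,-1.6,36],23.1],[9.1,[-37,-1.6,38],23.1]]' 30; python3 - <<'E'
from h import *
from workcell import state
s=state()
for P in[(425,0,220),(400,340,210),(350,340,210)]:print(P,sh(s,P,-91.7))
E
```

```text
time_s: 1.15
ee_pos: [423.8, -102.5, 229.6]
ee_rot: [-90.0, 0.1, -91.8]
force: [1.2, -0.1, -0.5]
gripper_width: 90.5
(425, 0, 220) (array([-10.25,   0.97,  -0.2 ]), np.float64(-0.1))
(400, 340, 210) (array([-44.16,   2.02,  -3.74]), np.float64(-0.1))
(350, 340, 210) (array([-44.  ,   2.02,  -8.73]), np.float64(-0.1))
```

```bash
python3 -m handwheel '[[9.1,[-5,0.3,-0.4],0],[9.1,[-10,0.6,-0.8],0],[9.1,[-15,0.9,-1.2],0],[9.1,[-20,1.2,-1.6],0],[9.1,[-25,1.4,-2],0],[9.1,[-30,1.6,-2.5],0],[9.1,[-35,1.8,-3],0],[9.1,[-40,2,-3.4],0],[9.1,[-44.2,2,-3.7],0],[9.1,[-44.2,2,-3.7],0]]'; python3 - <<'E'
from h import *
from workcell import state,vision
s=state();print(s['ee_pos'],s['ee_rot'],s['force'],s['time_s'])
m=vision.camera_model('wrist');im=vision.grab_frame('wrist');cv2.imwrite('pics/w1.png',im[:,:,::-1])
np.savez('w1.npz',im=im,**{k:np.array(v) for k,v in m.items()})
E
```

```text
time_s: 2.15
ee_pos: [399.9, 345.3, 209.5]
ee_rot: [-90.0, 0.2, -91.4]
force: [0.6, -0.3, 0.2]
gripper_width: 90.8
[399.861853   345.32965085 209.47391556] [-90.03630166   0.1909612  -91.44912448] [ 0.59482619 -0.30867787  0.23716039] 2.15
```

View pics/w1.png

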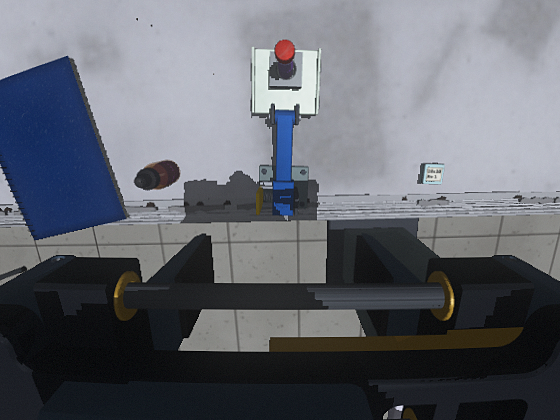

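The wrist view shows the red vial cap at (285,50), the blue tongue down column 285, the yellow plate near (262,197) and the coupler at (284,197), between the open fingers.

```bash
python3 - <<'E'
from h import *
d=np.load('w1.npz');m={k:d[k] for k in d.files if k!='im'};m['fov_y']=float(m['fov_y']);m['cx']=float(m['cx']);m['cy']=float(m['cy'])
im=d['im']
print('yel',blobs(mask(im,(18,110,60),(34,255,255)))[:4]);print('blue',[b for b in blobs(mask(im,(100,120,50),(125,255,255))) if b[1][0]>200]);print('red',blobs(mask(im,(0,140,80),(8,255,255))))
cv2.imwrite('pics/w1c.png',cv2.resize(im[150:230,225:345],None,fx=6,fy=6,interpolation=cv2.INTER_CUBIC)[:,:,::-1])
E
```

```text
yel [(np.int32(157), array([258.8, 200.3]), array([256, 187,   7,  28], dtype=int32)), (np.int32(301), array([122.6, 285.7]), array([114, 272,  25,  45], dtype=int32)), (np.int32(196), array([449.2, 299.8]), array([442, 276,  13,  45], dtype=int32)), (np.int32(21), array([403.3, 336.7]), array([397, 336,  14,   5], dtype=int32))]
blue [(np.int32(1791), array([283.4, 162.8]), array([273, 110,  22, 106], dtype=int32))]
red [(np.int32(313), array([284.3,  49.7]), array([275,  40,  20,  21], dtype=int32))]
```

View pics/w1c.png

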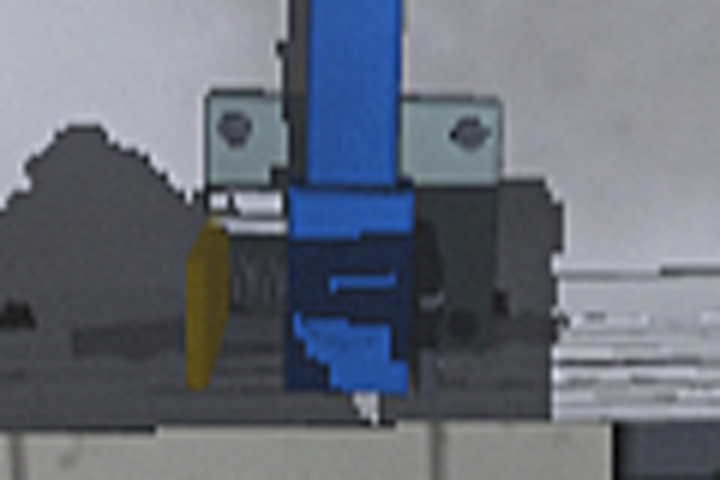

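```bash
python3 - <<'E'
from h import *
d=np.load('w1.npz');m={k:d[k] for k in d.files if k!='im'}
for k in('fov_y','cx','cy'):m[k]=float(m[k])
T=lambda x,y:(225+(x+.5)/6-.5,150+(y+.5)/6-.5)
for n,uv,z in[('bTL',T(287,186),60),('bTR',T(414,186),60),('bBL',T(286,392),60),('bBR',T(411,392),60),('youterBack',T(185,255),84),('youterFront',T(186,390),84),('footBL',T(206,94),8),('footBR',T(499,94),8),('red',(284.3,49.7),116)]:
    print(n,onz(m,uv,z).round(1))
E
```

```text
bTL [426.4 356.6  60. ]
bTR [425.9 333.   60. ]
bBL [386.6 358.2  60. ]
bBR [386.1 334.2  60. ]
youterBack [418.8 373.7  84. ]
youterFront [394.3 374.7  84. ]
footBL [438.1 375.5   8. ]
footBR [436.6 313.2   8. ]
red [545.3 340.4 116. ]
```

The measured housing is 23.7 x 39.8 mm (24 x 40 given). The grip point is about (406.2, 345.5), the hitch yaw about -2.0°, and the vial sits 139 mm from it (138 given), so everything agrees. Now I'll descend.

```bash
python3 - <<'E'
from h import *
from workcell import state
s=state()
for P in[(406.2,345.5,110),(406.2,345.5,46)]:print(P,sh(s,P,-92))
E
```

```text
(406.2, 345.5, 110) (array([-0.31,  9.94,  0.65]), np.float64(0.5))
(406.2, 345.5, 46) (array([-0.31, 16.34,  0.66]), np.float64(0.5))
```

```bash
python3 -m handwheel '[[9.1,[-0.3,3,0.6],0.5],[9.1,[-0.3,6,0.6],0.5],[9.1,[-0.3,9,0.6],0.5],[9.1,[-0.3,11,0.6],0.5],[9.1,[-0.3,13,0.6],0.5],[9.1,[-0.3,14.5,0.6],0.5],[9.1,[-0.3,15.5,0.6],0.5],[9.1,[-0.3,16.3,0.6],0.5],[9.1,[-0.3,16.3,0.6],0.5],[9.1,[-0.3,16.3,0.6],0.5]]' 30; python3 - <<'E'
from h import *
from workcell import state,vision
s=state();print(sh(s,(406.2,345.5,46),-92),s['force'])
m=vision.camera_model('wrist')
im=vision.grab_frame('wrist');cv2.imwrite('pics/w2.png',im[:,:,::-1])
E
```

```text
time_s: 3.2
ee_pos: [406.0, 345.5, 46.9]
ee_rot: [-90.0, 0.1, -92.0]
force: [0.5, -0.6, -0.3]
gripper_width: 91.3
(array([-0.  ,  0.09,  0.02]), np.float64(-0.0)) [ 0.51034409 -0.63886952 -0.32795296]
```

View pics/w2.png

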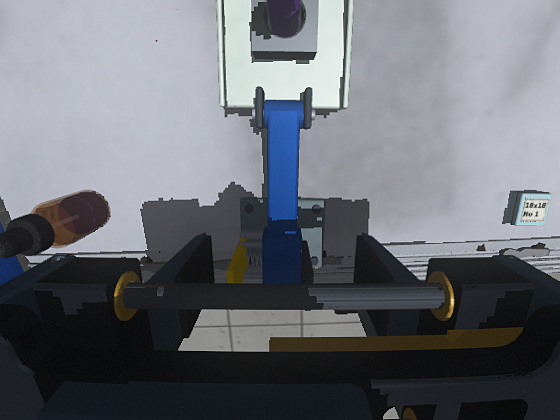

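The yellow plate (236,260) and the blue housing (283,250) lie between the fingers, with the jaws centred at column 284. Closing.

```bash
python3 -m handwheel '[[7,[0,0,0],0],[6,[0,0,0],0],[5,[0,0,0],0],[4.6,[0,0,0],0],[4.2,[0,0,0],0],[3.8,[0,0,0],0],[3.6,[0,0,0],0],[3.4,[0,0,0],0],[3.4,[0,0,0],0],[3.4,[0,0,0],0]]' 30; python3 -c "
from workcell import state
s=state();print(s['ee_pos'],s['force'],s['gripper_width'])"
```

```text
time_s: 4.25
ee_pos: [406.2, 347.1, 47.4]
ee_rot: [-90.0, 0.3, -92.1]
force: [-1.1, 6.0, 1.6]
gripper_width: 34.1
[406.19715553 347.12666833  47.38677739] [-1.14076243  6.02079285  1.56280449] 34.1342314249228
```

```bash
python3 -m handwheel '[[3.2,[0,0,0],0],[3,[0,0,0],0],[2.8,[0,0,0],0],[2.8,[0,0,0],0],[2.8,[0,0,0],0]]' 35; python3 - <<'E'
from h import *
from workcell import state,vision
s=state();print(s['ee_pos'],s['force'],s['gripper_width'])
im=vision.grab_frame('wrist');cv2.imwrite('pics/w3.png',im[:,:,::-1])
E
```

```text
time_s: 4.75
ee_pos: [406.1, 346.3, 47.4]
ee_rot: [-90.0, 0.2, -92.1]
force: [1.5, -5.4, 3.3]
gripper_width: 32.2
[406.12690789 346.31431044  47.37787432] [ 1.48861577 -5.432893    3.27265454] 32.21966417060845
```

View pics/w3.png

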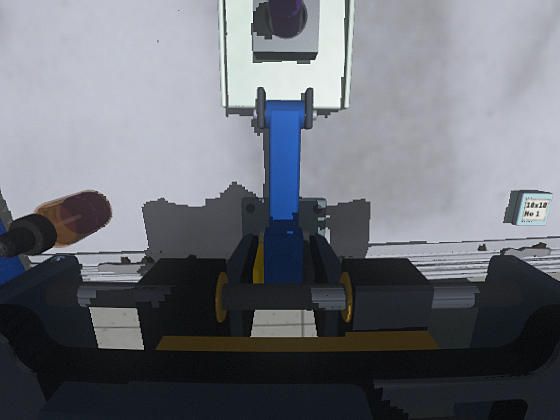

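Opening is 32.2 mm, so the latch is fully in. Next is a first lift along the arc about the hinge.

```bash
python3 -m handwheel '[[2.8,[0,-0.22,0.06],0],[2.8,[0,-0.45,0.13],0],[2.8,[0,-0.67,0.21],0],[2.8,[0,-0.89,0.29],0],[2.8,[0,-1.1,0.37],0],[2.8,[0,-1.32,0.46],0],[2.8,[0,-1.32,0.46],0],[2.8,[0,-1.32,0.46],0]]' 40; python3 - <<'E'
from h import *
from workcell import state,vision
s=state();print(s['ee_pos'],s['force'],s['torque'],s['gripper_width'])
im=vision.grab_frame('scene');cv2.imwrite('pics/s4.png',cv2.resize(im[220:330,190:310],None,fx=4.5,fy=4.5)[:,:,::-1])
E
```

```text
time_s: 5.6
ee_pos: [409.7, 345.7, 60.5]
ee_rot: [-90.1, 0.1, -92.1]
force: [-5.5, -1.8, -5.0]
gripper_width: 31.2
[409.73440144 345.71162319  60.53350485] [-5.51757824 -1.76745941 -5.00097983] [ 0.37153543  1.34087452 -0.42879682] 31.21669593269084
```

View pics/s4.png

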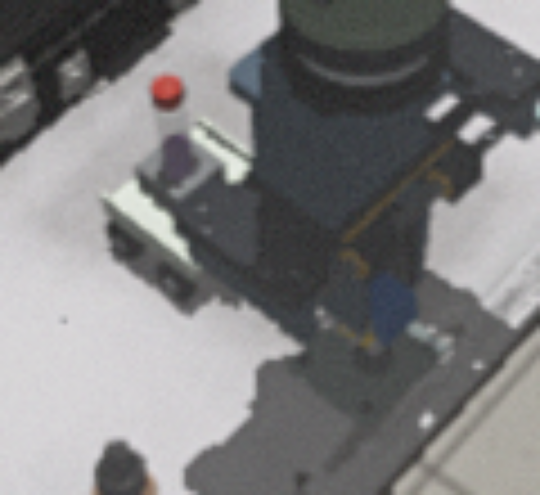

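The red vial still stands and the coupler is rising with the gripper (13 mm up, low forces). Continuing.

```bash
python3 -m handwheel '[[2.8,[0,-0.21,0.2],0],[2.8,[0,-0.43,0.3],0],[2.8,[0,-0.84,0.52],0],[2.8,[0,-1.24,0.76],0],[2.8,[0,-1.63,1.02],0],[2.8,[0,-2,1.29],0],[2.8,[0,-2.36,1.59],0],[2.8,[0,-2.55,1.74],0],[2.8,[0,-2.55,1.74],0],[2.8,[0,-2.55,1.74],0]]' 40; python3 - <<'E'
from h import *
from workcell import state,vision
s=state();print(s['ee_pos'],s['force'],s['torque'],s['gripper_width'])
for n in('scene','wrist'):
    im=vision.grab_frame(n)
    if n=='scene': im=cv2.resize(im[220:330,190:310],None,fx=4.5,fy=4.5)
    cv2.imwrite(f'pics/{n}5.png',im[:,:,::-1])
E
```

```text
time_s: 6.65
ee_pos: [426.2, 344.9, 86.3]
ee_rot: [-90.2, 0.1, -92.2]
force: [-6.0, -1.2, -3.1]
gripper_width: 31.5
[426.17588596 344.93600329  86.32101239] [-5.95305379 -1.16762383 -3.09123957] [ 0.52837665  1.49010172 -0.51930771] 31.50543410715275
```

View pics/scene5.png

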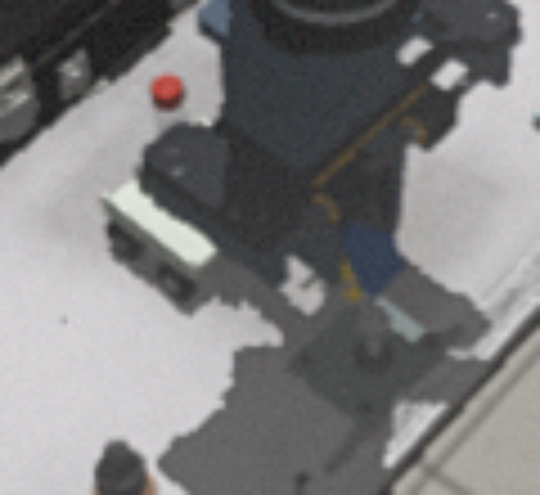

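View pics/wrist5.png

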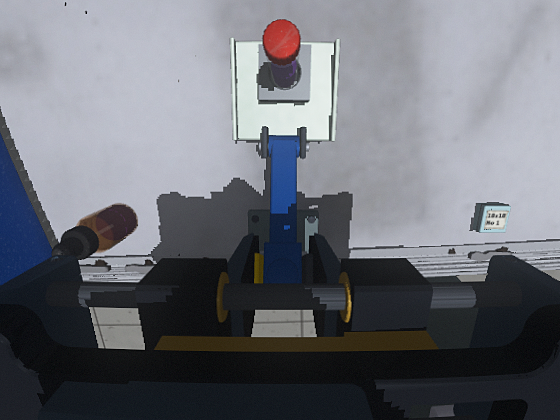

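The coupler is clear of the ball (ball visible in the scene crop at about (372,345)), and the red vial is upright. The yellow plate is still pressed in beside the housing. I'll check that it holds steady and that nothing else moved.

```bash
python3 -m handwheel '[[2.8,[0,0,0],0],[2.8,[0,0,0],0],[2.8,[0,0,0],0],[2.8,[0,0,0],0],[2.8,[0,0,0],0],[2.8,[0,0,0],0],[2.8,[0,0,0],0],[2.8,[0,0,0],0]]' 40; python3 - <<'E'
from h import *
from workcell import state,vision
s=state();print(s['ee_pos'],s['force'],s['gripper_width'])
im=vision.grab_frame('scene');cv2.imwrite('pics/s6.png',im[:,:,::-1])
a=cv2.imread('pics/wrist5.png');b=vision.grab_frame('wrist')
for i in(a[:,:,::-1].copy(),b):
    print([x for x in blobs(mask(i,(18,110,50),(34,255,255))) if 240<x[1][0]<300 and x[1][1]<290],[x for x in blobs(mask(i,(0,140,80),(8,255,255))) if x[0]>100])
E
```

```text
time_s: 7.55
ee_pos: [426.2, 345.0, 86.3]
ee_rot: [-90.2, 0.1, -92.2]
force: [-3.2, -0.8, -4.3]
gripper_width: 31.6
[426.15493721 344.95589705  86.33298164] [-3.17788531 -0.80764648 -4.28858676] 31.58239985593332
[(np.int32(264), array([258.2, 268. ]), array([254, 253,  10,  31], dtype=int32))] [(np.int32(1137), array([281.1,  38.9]), array([263,  20,  37,  39], dtype=int32))]
[(np.int32(267), array([258.2, 268.1]), array([254, 253,  10,  31], dtype=int32))] [(np.int32(1136), array([281.1,  38.9]), array([263,  20,  37,  39], dtype=int32))]
```

View pics/s6.png

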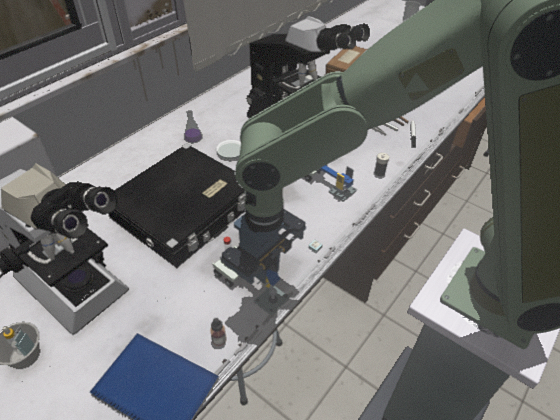

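The scene is steady. The bottle (217,330), box (315,246), can (382,163) and red cap (227,240) are where they were, and so is what can be seen of the other hitch (340,180). Handing in.

```bash
python3 -c "
from workcell import job,state
print(job.job_done());print(state()['time_s'])"
```

```text
the job is handed in; nothing more can be done
None
the job is handed in; nothing more can be done
```

The red-capped vial was on the left trolley (hitch_a), so I worked on that one. I drew its latch fully in, lifted the coupler off the ball along the hinge arc, and handed the job in at about 7.7 s with the coupler still gripped.

**Last checks:**
- **Lift:** the tool rose 38.9 mm and moved 20 mm towards the trolley, which fits a tongue angle of about 0.48 rad. I judged the coupler's height from the tool's movement and the pictures; I did not measure it separately.
- **Hold:** over a 0.8 s hold the pose, the yellow plate and the red cap in the wrist picture did not move. Outside force was about 5 N.
- **Other items:** in the last scene picture the bottle, box and can were where they started. The arm hid the green vial and part of the other hitch; the part I could see looked unchanged.

**One disagreement:** the gripper opening read about 31.6 mm, where 33 mm is expected over the drawn-in plates. I took the difference as the pads compressing under the 40 N grip.

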